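Set the stacked crossover coils on their filter boards

TASK

The four copper coils for a four-way loudspeaker stand stacked beside its four filter boards: work down the stack from the top and set each coil on the board whose drawn circle is its own size, slipped over the brass stud and lying flat on the board. Set the coils down rather than dropping them, do not let any topple, and leave the multimeter and the solder reel where they are.

Things in the scene. Friction and masses are not known exactly. Their poses are not given: they have to be found in the camera images.
- coil_treble: the smallest coil, top of the stack at the start: a ring-shaped air-core coil of copper wire on a black former, outside diameter 35 mm, straight sided, height 18 mm, open bore 20 mm dia all the way through, about 65 g, loose. Origin at the centre of its underside, z up along the bore; round, so its turn about z does not matter.
- coil_upmid: the second smallest coil, under the smallest at the start: a ring-shaped air-core coil of copper wire on a black former, outside diameter 45 mm, straight sided, height 22 mm, open bore 22 mm dia all the way through, about 150 g, loose. Origin at the centre of its underside, z up along the bore; round, so its turn about z does not matter.
- coil_lowmid: the second largest coil, under the second smallest at the start: a ring-shaped air-core coil of copper wire on a black former, outside diameter 55 mm, straight sided, height 26 mm, open bore 24 mm dia all the way through, about 270 g, loose. Origin at the centre of its underside, z up along the bore; round, so its turn about z does not matter.
- coil_bass: the largest coil, bottom of the stack at the start, standing on the bench: a ring-shaped air-core coil of copper wire on a black former, outside diameter 66 mm, straight sided, height 32 mm, open bore 26 mm dia all the way through, about 500 g, loose. Origin at the centre of its underside, z up along the bore; round, so its turn about z does not matter.
- board_treble: treble (smallest) filter board, fixed: plywood 93 x 66 x 6 mm thick (all in mm), drawn circle 35 dia, in its centre a brass stud 4 dia, top 20 above the bench. Origin on the stud's axis at bench level, z up, x towards the lying capacitor (18 dia x 42, top 24). Spans x -41 to 52, y +-33. Parts only beyond x = 30 (capacitor) and x = -28 (white resistor, terminal, top 18): the strip along y through the stud is bare for the fingers.
- board_upmid: upper-mid (second smallest) filter board, fixed: plywood 104 x 78 x 6 mm thick (all in mm), drawn circle 45 dia, in its centre a brass stud 4 dia, top 20 above the bench. Origin on the stud's axis at bench level, z up, x towards the two lying capacitors (20 dia x 26, top 26). Spans x -46 to 58, y +-39. Parts only beyond x = 35 (capacitor) and x = -32 (white resistor, terminal, top 18): the strip along y through the stud is bare for the fingers.
- board_lowmid: low-mid (second largest) filter board, fixed: plywood 124 x 88 x 6 mm thick (all in mm), drawn circle 55 dia, in its centre a brass stud 4 dia, top 20 above the bench. Origin on the stud's axis at bench level, z up, x towards the lying capacitor (28 dia x 64, top 34). Spans x -53 to 71, y +-44. Parts only beyond x = 39 (capacitor) and x = -38 (white resistor, terminal, top 18): the strip along y through the stud is bare for the fingers.
- board_bass: bass (largest) filter board, fixed: plywood 146 x 100 x 6 mm thick (all in mm), drawn circle 66 dia, in its centre a brass stud 4 dia, top 20 above the bench. Origin on the stud's axis at bench level, z up, x towards the lying capacitor (34 dia x 78, top 40). Spans x -62 to 84, y +-50. Parts only beyond x = 45 (capacitor) and x = -44 (white resistor, terminal, top 18): the strip along y through the stud is bare for the fingers.
- multimeter: bystander: a black and grey multimeter lying flat, 180 x 88 x 47 mm high, loose, origin at the centre of its underside.
- solder_reel: bystander: a grey reel of solder standing on end, 50 mm dia x 44 mm high, loose, origin at the centre of its underside.
Mind the look-alikes: they are no part of the job. Leave any blue or red look-alike of the coil_treble alone.

How it is judged:
By the outcome, as a careful person would: the job done as asked, in the order asked, and still so for the second after the job is handed in, with the robot touching nothing.
It also fails if it takes over 112 s, if anything falls off the work surface, if the arm or the gripper's body presses on something with over 40 N, if the wrist force passes 120 N, or if a joint passes its speed limit or range.

ROBOT

A 6-joint arm with a two-finger parallel gripper is mounted at the origin on the work surface. World frame = base frame: x ahead of the robot, y to its left, z up, the work surface at z = 0. Lengths are in mm, angles in rad, forces in N, time in s.
With the tool pointing down it reaches from about 325 to 775 mm from the base axis. Payload 5.5 kg.
Tool frame: the origin (TCP) lies at the very end of the fingers, on their centre line; the grasp point (between the pads) lies 19 mm behind it (bot.hold_point_z is the distance from the TCP to the grasp point, in mm); z points along the fingers, y is the line along which they close (so a half turn about z gives the same grasp; the last joint's range is limited). The gripper opens to 85 mm and grips with 20 to 120 N. Pads are 22 mm wide; open, the fingers measure 114 mm over their backs; the gripper's body (76 mm by 85 mm) begins 54 mm behind the grasp point. The pads swing forward as they close: fully open they stand 13 mm farther back than shut.
Start: joints at [1.257, 0.091, 1.231, -0, 1.82, -0.057], TCP at [152.396, 580.338, 231.275] pointing down, gripper open.
Joint ranges: [-2.87, 2.87], [-0.86, 2.18], [0.17, 2.46], [-1.51, 4.65], [0.06, 2.69], [-2.65, 2.65]. Speed limits (rad/s): [2.57, 2.57, 3.01, 3.14, 3.14, 3.14].

INTERFACE

Orientations are given as a 3x3 rotation matrix whose columns are the frame's x, y, z axes.
In Python, from workcell import bot gives the robot as it stands. The module is installed in compiled form; this text tells all that it offers.
- The arm moves only by the shell command python3 -m handwheel 'ROWS' [FORCE]. ROWS is a JSON object of lists of equal length, an entry for each row: "fingers": the opening, from 0 (shut) to 1 (fully open); "slide": the shift along the tool's x, y, z in m, a list of three; "turn": the turn about the tool's z in degrees. A call has 1 to 12 rows; each row is the pose to reach, as a shift and turn from the pose commanded when the call began, along the tool's axes at that moment; what a row does not reach only later rows make up. A row lasts 1/10 s, in which the tool goes at most 50 mm and 8.59 degrees, less where a joint would pass 70% of its speed; a pose out of reach is approached as far as the arm can. A call with a gripper value outside its range is refused whole. The fingers move at their own pace and stop on an object; FORCE is the grip in N (left out, the last holds). Time passes only in rows, so rows that repeat a pose let the fingers close. It gives the time, the measured TCP pose, the force, the opening and the grip force at its end, in the units of the state.
- bot.state(): the state, without advancing time (a new reading comes with each control period).
- bot.capture(name): name is "scene" or "top" or "wrist"; returns a dict with "color" (480x640x3 uint8, blue, green, red), "range_z" (480x640 float32, mm along the optical axis (not along the pixel's ray), 0 where there is no reading), "fx", "fy", "cx", "cy" (pixels), "dist" ([k1, k2, p1, p2, k3] as OpenCV has them; the pictures are not rectified), "R" (3x3) and "t" (3): a world point X has camera coordinates R X + t. Camera axes: x right, y down, z forward; pixel columns grow to the right and rows downward; lengths in mm; the calibration is good to about 2 mm. A picture is of the moment at which its call begins.
- bot.close_job(): hands the job in; it is judged then, once.
Trained networks look in a picture, given as the dict that the camera call returned (one of the last four; its "shot" number tells which), for a name from the list of things; names that differ only in an ending like _2 or _b are one class to them, and where a whole thing is asked for, a point or a joint stands for the part that bears it (a point fixed in the world has none). Each returns a list of dicts, best first, with "conf" (0 to 1); they miss things now and then, are a little off and sometimes report something else, mostly with a low value. They report only what shows in the picture. A call takes as long as a camera call. They do not tell look-alikes from the thing itself.
- bot.find_in(thing, picture): "box" ([left, top, right, bottom] in pixels, round what is visible of it).
- bot.regions_of(thing, picture): "pixels" (480x640 bool, what is visible of it) and "box" ([left, top, right, bottom] in pixels, round what is visible of it).
- bot.spot_point(thing, picture): "location" ([row, column] in pixels: a listed point, or the origin of a listed thing).
The state is a dict: "clock": time; "joint_pos": joint angles; "dq": joint speeds; "joint_efforts": joint torques, N m; "position": TCP position; "tcp_rot": TCP orientation; "force": force on the tool from outside, world axes, zero at the start; "moment": the same for the moment, N m; "grip_width": finger opening in mm; "grasp_force": force on a finger pad.
Only numpy, scipy, OpenCV 4.12 (cv2) and the standard library are available. Lean on these libraries where they do the work, as an engineer would, in place of code of your own. Each camera call takes 0.05 s, during which the arm holds its last target. There are 200 camera calls.

## Working session

There is one attempt and no reset: what is moved stays moved. The work goes in short steps, Python scripts to look and compute and a shell command to move; the robot and the scene stay as the last step left them, time stands still between calls to the robot, and variables do not carry over. Pictures are saved under pics/ and viewed, at most 14 in all, crops included, and the job is handed in when it is done.

```bash
mkdir -p pics; cat > h.py <<'E'
import numpy as np, cv2
from workcell import bot
def K(p): return np.array([[p['fx'],0,p['cx']],[0,p['fy'],p['cy']],[0,0,1.]])
def ray(p,uv):
    n=cv2.undistortPoints(np.array(uv,float).reshape(-1,1,2),K(p),np.array(p['dist'],float)).reshape(-1,2)
    return np.c_[n,np.ones(len(n))]
def world(p,uv,z=None):
    """pixels (u,v) -> world by plane z=..., or by depth"""
    uv=np.array(uv,float).reshape(-1,2); d=ray(p,uv); R=np.array(p['R']); t=np.array(p['t'])
    if z is None:
        Z=p['range_z'][uv[:,1].astype(int),uv[:,0].astype(int)]
        return (d*Z[:,None]-t)@R
    c=-R.T@t; w=d@R
    return c+w*((z-c[2])/w[:,2])[:,None]
def proj(p,X):
    return cv2.projectPoints(np.array(X,float).reshape(-1,1,3),cv2.Rodrigues(np.array(p['R'],float))[0],np.array(p['t'],float),K(p),np.array(p['dist'],float))[0].reshape(-1,2)
E
python3 - <<'E'
from h import *
s=bot.state(); print(s['clock'],s['position'],np.round(s['tcp_rot'],3).tolist(),s['grip_width'])
for c in ['scene','top','wrist']:
    p=bot.capture(c); cv2.imwrite(f'pics/{c}0.png',p['color'])
    print(c,'cam at',np.round(-np.array(p['R']).T@p['t']),p['fx'])
    if c=='wrist': continue
    for n in ['coil_treble','coil_upmid','coil_lowmid','coil_bass','board_treble','board_upmid','board_lowmid','board_bass','multimeter','solder_reel']:
        for f in bot.spot_point(n,p)[:3]:
            r,cc=f['location']; print(n,round(f['conf'],2),'px',round(cc),round(r),np.round(world(p,[cc,r],0)[0]))
E
```

```text
0.0 [152.31735863 580.05604427 230.12596022] [[-0.967, 0.254, -0.001], [0.254, 0.967, -0.002], [0.0, -0.002, -1.0]] 85.37398114152263
scene cam at [1196.   17.  866.] 495.4903428226528
coil_treble 0.63 px 238 191 [ 421. -182.    0.]
coil_treble 0.56 px 203 223 [ 518. -247.   -0.]
coil_treble 0.55 px 152 212 [ 493. -366.    0.]
coil_upmid 0.57 px 191 175 [ 374. -301.    0.]
coil_upmid 0.22 px 394 272 [633. 170.   0.]
coil_lowmid 0.79 px 194 191 [ 423. -285.    0.]
coil_lowmid 0.22 px 500 291 [671. 385.   0.]
coil_bass 0.66 px 199 194 [ 434. -271.    0.]
board_treble 0.85 px 321 194 [420.  13.   0.]
board_upmid 0.98 px 436 199 [426. 280.   0.]
board_lowmid 0.71 px 234 262 [ 621. -164.    0.]
board_bass 0.57 px 391 269 [624. 164.   0.]
board_bass 0.29 px 195 186 [ 407. -284.    0.]
multimeter 0.86 px 500 292 [673. 385.   0.]
top cam at [ 371.   25. 1247.] 510.1510341096614
coil_treble 0.66 px 466 287 [ 488. -377.    0.]
coil_treble 0.6 px 419 266 [ 542. -261.    0.]
coil_treble 0.54 px 392 314 [ 425. -187.    0.]
coil_upmid 0.66 px 246 231 [640. 167.   0.]
coil_upmid 0.47 px 435 311 [ 431. -295.    0.]
coil_lowmid 0.74 px 429 308 [ 439. -281.    0.]
coil_lowmid 0.69 px 429 313 [ 427. -280.    0.]
coil_bass 0.45 px 430 309 [ 435. -283.    0.]
coil_bass 0.45 px 434 309 [ 436. -293.    0.]
board_treble 0.71 px 310 313 [433.  10.   0.]
board_upmid 0.67 px 201 314 [434. 276.   0.]
board_lowmid 0.98 px 376 239 [ 612. -158.    0.]
board_lowmid 0.57 px 311 313 [434.   9.   0.]
board_bass 0.79 px 248 232 [637. 162.   0.]
multimeter 0.57 px 163 221 [668. 377.   0.]
multimeter 0.46 px 377 240 [ 609. -159.    0.]
solder_reel 0.94 px 315 182 [764.  -9.   0.]
wrist cam at [ 75. 600. 373.] 386.1548414743198
```

View pics/top0.png

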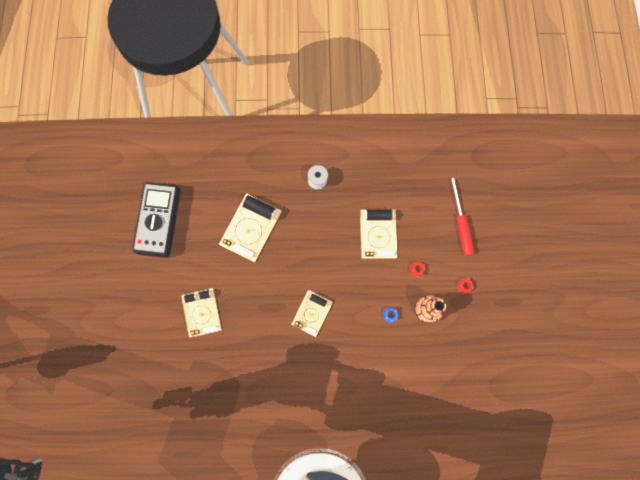

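View pics/scene0.png

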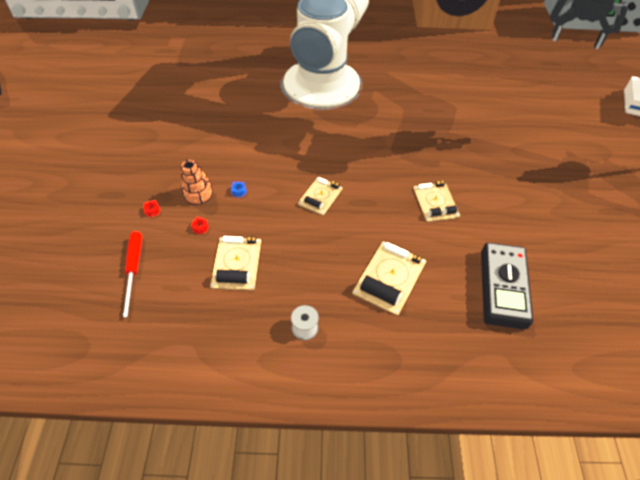

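```bash
cat >> h.py <<'E'
def slide(target,yaw=None):
    """slide (m) and turn (deg) from present pose to TCP target; yaw = world angle of tool y, mod 180"""
    s=bot.state(); R=np.array(s['tcp_rot']); d=R.T@(np.array(target)-s['position'])/1000
    y=np.degrees(np.arctan2(R[1,1],R[0,1])); t=0 if yaw is None else -((yaw-y+90)%180-90)
    print('slide',np.round(d,4).tolist(),'turn',round(t,1),'yaw now',round(y,1),'j',np.round(s['joint_pos'],2))
S={'treble':(93,66,5.5),'upmid':(104,78,6),'lowmid':(124,88,9),'bass':(146,100,11)}
def boards(p,guess):
    """plywood rectangle at z=6: stud position, yaw of board y"""
    hsv=cv2.cvtColor(p['color'],cv2.COLOR_BGR2HSV)
    for n,g in guess.items():
        L,W,o=S[n]; v,u=np.mgrid[0:480,0:640]; c=proj(p,[g[0],g[1],6])[0]
        m=(hsv[...,2]>150)&(hsv[...,1]<140)&(np.hypot(u-c[0],v-c[1])<95*p['fx']/np.linalg.norm(np.array(p['R'])@[g[0],g[1],6]+p['t']))
        X=world(p,np.c_[u[m],v[m]],6)[:,:2]
        k,lab,st,_=cv2.connectedComponentsWithStats(m.astype(np.uint8)); i=1+st[1:,4].argmax()
        X=world(p,np.c_[u[lab==i],v[lab==i]],6)[:,:2]
        (cx,cy),(a,b),ang=cv2.minAreaRect(X.astype(np.float32)); ang=ang if a>b else ang+90
        e=np.array([np.cos(np.radians(ang)),np.sin(np.radians(ang))])
        if ang_sign(e)<0: e=-e
        stud=np.array([cx,cy])-o*e
        print(n,'stud',np.round(stud,1),'size',round(max(a,b)),round(min(a,b)),'want',L,W,'y yaw',round(np.degrees(np.arctan2(e[0],-e[1]))%180,1))
def ang_sign(e): return np.sign(e[0])
E
python3 - <<'E'
from h import *
p=bot.capture('top')
boards(p,{'treble':(433,10),'upmid':(434,276),'lowmid':(612,-158),'bass':(637,162)})
slide((440,150,330)); slide((440,60,330))
E
```

```text
treble stud [429.1  14.1] size 120 108 want 93 66 y yaw 37.6
upmid stud [438.2 281.1] size 150 105 want 104 78 y yaw 93.9
lowmid stud [ 617.8 -148.1] size 150 133 want 124 88 y yaw 89.2
bass stud [630.4 172.8] size 176 117 want 146 100 y yaw 63.5
slide [-0.3875, -0.3432, -0.0987] turn 0 yaw now 75.3 j [ 1.26  0.09  1.23 -0.    1.82 -0.06]
slide [-0.4103, -0.4302, -0.0987] turn 0 yaw now 75.3 j [ 1.26  0.09  1.23 -0.    1.82 -0.06]
```

View pics/wrist0.png

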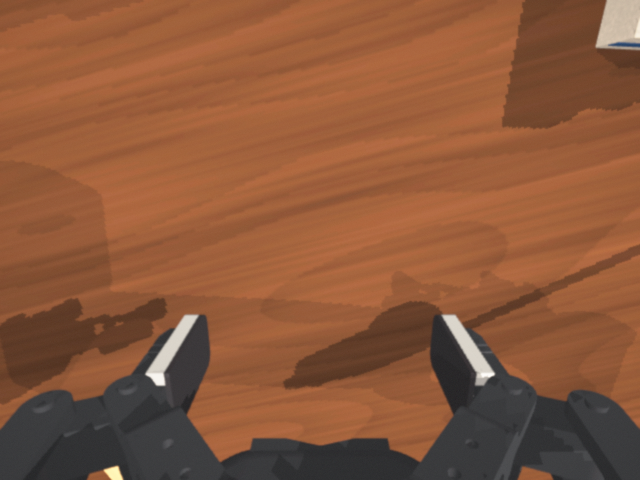

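```bash
python3 -m handwheel '{"fingers":[1,1,1,1,1,1,1,1,1],"slide":[[-0.264,-0.2,-0.1],[-0.264,-0.2,-0.1],[-0.264,-0.2,-0.1],[-0.264,-0.2,-0.1],[-0.264,-0.2,-0.1],[-0.264,-0.2,-0.1],[-0.264,-0.2,-0.1],[-0.264,-0.2,-0.1],[-0.264,-0.2,-0.1]],"turn":[0,0,0,0,0,0,0,0,0]}' 40; python3 -m handwheel '{"fingers":[1,1,1,1,1,1,1,1,1],"slide":[[-0.264,-0.2,0],[-0.264,-0.2,0],[-0.264,-0.2,0],[-0.264,-0.2,0],[-0.264,-0.2,0],[-0.264,-0.2,0],[-0.264,-0.2,0],[-0.264,-0.2,0],[-0.264,-0.2,0]],"turn":[0,0,0,0,0,0,0,0,0]}'
python3 - <<'E'
from h import *
p=bot.capture('wrist'); cv2.imwrite('pics/w1.png',p['color'])
for n in ['board_treble','board_upmid','board_lowmid','board_bass','coil_bass','coil_treble']:
    for f in bot.spot_point(n,p)[:2]:
        r,c=f['location']; print(n,round(f['conf'],2),round(c),round(r),np.round(world(p,[c,r],0)[0]))
slide((430,-230,300))
E
```

```text
clock: 2.1
position: [357.5, 319.3, 331.7]
tcp_rot: [[-0.967, 0.256, 0.001], [0.256, 0.967, 0.001], [-0.0, 0.001, -1.0]]
force: [0.2, 1.1, -0.3]
grip_width: 85.4
grasp_force: 0.0
clock: 3.0
position: [561.5, 60.5, 330.0]
tcp_rot: [[-0.967, 0.253, -0.002], [0.253, 0.967, 0.001], [0.002, -0.0, -1.0]]
force: [0.7, -0.2, -0.3]
grip_width: 85.0
grasp_force: 0.0
board_treble 0.6 252 79 [428.  17.   0.]
board_upmid 0.56 482 19 [433. 275.   0.]
board_lowmid 0.6 168 266 [ 616. -160.    0.]
board_lowmid 0.46 482 19 [433. 275.   0.]
board_bass 0.72 410 221 [637. 159.   0.]
coil_bass 0.96 20 151 [ 434. -277.    0.]
coil_treble 0.94 94 124 [ 427. -177.    0.]
coil_treble 0.77 79 227 [ 538. -250.    0.]
slide [0.0536, -0.314, 0.0316] turn 0 yaw now 75.4 j [ 0.05  0.04  1.11  0.    2.   -1.27]
```

View pics/w1.png

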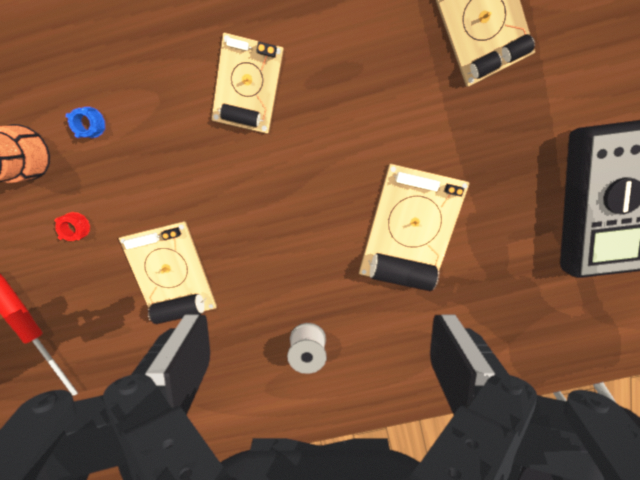

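```bash
sed -i "s/hsv\[...,2\]>150)&(hsv\[...,1\]<140)/hsv[...,2]>190)\&(hsv[...,1]<150)/; s/<95\*p/<78*p/" h.py
python3 - <<'E'
from h import *
p=bot.capture('wrist')
h=cv2.cvtColor(p['color'],cv2.COLOR_BGR2HSV); print('ply',h[105,225],h[270,375],'wood',h[150,200],h[60,150])
print(np.round(world(p,[[247,80],[485,17],[166,268],[415,221]],6)[:,:2]))
boards(p,{'treble':(428,17),'upmid':(433,275),'lowmid':(616,-160),'bass':(637,159)})
E
```

```text
ply [160  14  53] [ 17  39 125] wood [ 11 159 141] [ 11 164 131]
[[ 428.   11.]
 [ 433.  276.]
 [ 618. -162.]
 [ 637.  164.]]
treble stud [426.9  11.6] size 93 67 want 93 66 y yaw 62.6
upmid stud [432.  281.4] size 78 70 want 104 78 y yaw 11.2
lowmid stud [ 615.7 -159.8] size 125 90 want 124 88 y yaw 89.3
bass stud [632.  165.5] size 137 101 want 146 100 y yaw 62.6
```

```bash
python3 -m handwheel '{"fingers":[1,1,1,1,1,1,1,1,1],"slide":[[0.054,-0.314,0.03],[0.054,-0.314,0.03],[0.054,-0.314,0.03],[0.054,-0.314,0.03],[0.054,-0.314,0.03],[0.054,-0.314,0.03],[0.054,-0.314,0.03],[0.054,-0.314,0.03],[0.054,-0.314,0.03]],"turn":[0,0,0,0,0,0,0,0,0]}'
python3 - <<'E'
from h import *
p=bot.capture('wrist'); cv2.imwrite('pics/w2.png',p['color'])
print('tcp px',proj(p,bot.state()['position']),'stack px',proj(p,[[434,-282,0],[434,-282,98]]))
for n in ['coil_bass','coil_treble','coil_upmid','coil_lowmid']:
    for f in bot.regions_of(n,p)[:2]: print(n,round(f['conf'],2),f['box'])
E
```

```text
clock: 4.3
position: [429.5, -230.5, 301.5]
tcp_rot: [[-0.967, 0.255, 0.001], [0.255, 0.967, 0.0], [-0.0, 0.0, -1.0]]
force: [0.3, -0.1, -0.4]
grip_width: 85.5
grasp_force: 0.0
tcp px [[321.50597697 317.91051401]] stack px [[278.11325216 201.65289118]
 [267.35244786 224.43009364]]
coil_bass 0.76 [254.9, 174.1, 311.6, 227.9]
coil_treble 0.96 [344.4, 156.0, 376.2, 187.3]
coil_treble 0.94 [204.8, 253.8, 239.7, 279.3]
coil_upmid 0.9 [255.3, 194.9, 300.0, 239.0]
coil_lowmid 0.71 [249.1, 182.0, 305.3, 232.3]
```

View pics/w2.png

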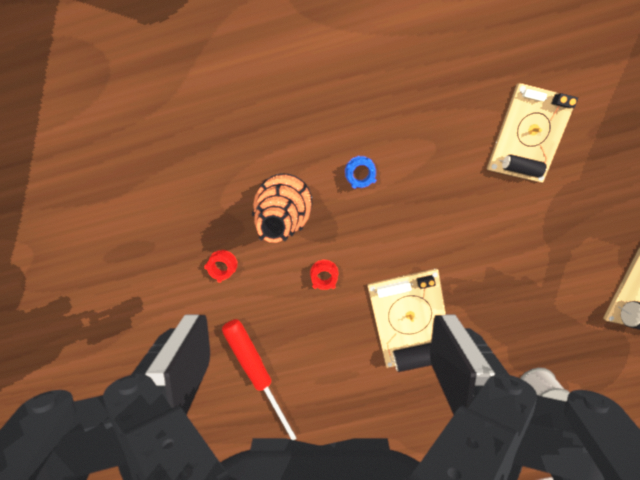

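```bash
cat >> h.py <<'E'
def tops(p,c,zs,r=60):
    """centres of the coil tops at the heights zs, from the depth, near c"""
    v,u=np.mgrid[0:480:1,0:640:1]; X=world(p,np.c_[u.ravel(),v.ravel()])
    ok=(p['range_z'].ravel()>0)&(np.hypot(X[:,0]-c[0],X[:,1]-c[1])<r); X=X[ok]
    for z in zs:
        Y=X[abs(X[:,2]-z)<4]
        if len(Y)<10: print(z,'none'); continue
        cc,rr=cv2.minEnclosingCircle(Y[:,:2].astype(np.float32)); print('z',z,'n',len(Y),'centre',np.round(cc,1),'dia',round(2*rr,1),'zmed',round(np.median(Y[:,2]),1),'zmax',X[:,2].max().round(1))
E
python3 - <<'E'
from h import *
p=bot.capture('wrist')
print(np.round(world(p,[273,227],98),1))
tops(p,(434,-280),[98,80,58,32])
boards(p,{'treble':(428,13),'lowmid':(616,-160)})
print(np.round(world(p,[[534,129],[409,315]],6)))
slide((430,-280,160))
E
```

```text
[[ 438.4 -276.9   98. ]]
z 98 n 575 centre [ 437.6 -278.1] dia 35.2 zmed 96.4 zmax 392.4
z 80 n 510 centre [ 436.7 -277.9] dia 45.0 zmed 78.4 zmax 392.4
z 58 n 579 centre [ 434.5 -276.4] dia 53.7 zmed 56.1 zmax 392.4
z 32 n 584 centre [ 434.5 -274.4] dia 65.6 zmed 30.1 zmax 392.4
treble stud [426.3  10.6] size 93 67 want 93 66 y yaw 62.5
lowmid stud [ 614.5 -150.8] size 127 111 want 124 88 y yaw 90.3
[[ 426.   12.    6.]
 [ 617. -161.    6.]]
slide [-0.0126, -0.0486, 0.1415] turn 0 yaw now 75.4 j [-0.56 -0.18  1.37  0.    1.95 -1.88]
```

```bash
python3 - <<'E'
from h import *
slide((437.5,-278,82),62.5)
E
```

```text
slide [-0.0193, -0.0448, 0.2195] turn 12.9 yaw now 75.4 j [-0.56 -0.18  1.37  0.    1.95 -1.88]
```

```bash
python3 -m handwheel '{"fingers":[0.65,0.65,0.65,0.65,0.65,0.65,0.65,0.65,0.65,0.65],"slide":[[-0.0193,-0.0448,0.05],[-0.0193,-0.0448,0.1],[-0.0193,-0.0448,0.14],[-0.0193,-0.0448,0.17],[-0.0193,-0.0448,0.185],[-0.0193,-0.0448,0.2],[-0.0193,-0.0448,0.21],[-0.0193,-0.0448,0.2195],[-0.0193,-0.0448,0.2195],[-0.0193,-0.0448,0.2195]],"turn":[6,12.9,12.9,12.9,12.9,12.9,12.9,12.9,12.9,12.9]}' 30
python3 - <<'E'
from h import *
slide((437.5,-278,82),62.5)
p=bot.capture('wrist'); cv2.imwrite('pics/w3.png',p['color'][180:480,160:500])
tops(p,(437,-278),[98,80],35)
E
```

```text
clock: 5.6
position: [437.2, -279.1, 82.8]
tcp_rot: [[-0.886, 0.463, 0.001], [0.463, 0.886, -0.001], [-0.001, -0.0, -1.0]]
force: [-0.2, -0.8, -0.4]
grip_width: 55.3
grasp_force: 0.0
slide [0.0003, 0.0011, 0.0008] turn -0.1 yaw now 62.4 j [-0.63 -0.11  1.69 -0.    1.56 -1.72]
z 98 n 4150 centre [ 432.  -275.6] dia 67.6 zmed 96.6 zmax 173.2
z 80 n 2956 centre [ 436.7 -277.6] dia 45.4 zmed 78.3 zmax 173.2
```

View pics/w3.png

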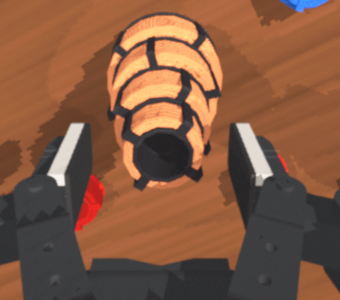

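```bash
python3 -m handwheel '{"fingers":[0.3,0.2,0.1,0,0,0],"slide":[[0,0.001,0],[0,0.001,0],[0,0.001,0],[0,0.001,0],[0,0.001,0],[0,0.001,0]],"turn":[0,0,0,0,0,0]}' 30
```

```text
clock: 6.25
position: [437.8, -278.3, 82.9]
tcp_rot: [[-0.886, 0.463, 0.002], [0.463, 0.886, -0.001], [-0.002, -0.0, -1.0]]
force: [0.0, 0.3, 4.8]
grip_width: 33.9
grasp_force: 30.0
```

```bash
python3 -m handwheel '{"fingers":[0,0,0,0,0,0],"slide":[[0,0,-0.003],[0,0,-0.01],[0,0,-0.025],[0,0,-0.05],[0,0,-0.05],[0,0,-0.05]],"turn":[0,0,0,0,0,0]}'
python3 - <<'E'
from h import *
slide((427,11.5,80),62.6)
p=bot.capture('wrist'); tops(p,(437,-278),[80,58,32],45)
E
```

```text
clock: 6.85
position: [437.7, -278.3, 132.9]
tcp_rot: [[-0.886, 0.464, 0.002], [0.464, 0.886, -0.001], [-0.002, -0.0, -1.0]]
force: [0.1, -0.6, -0.9]
grip_width: 34.0
grasp_force: 29.9
slide [0.1439, 0.2519, 0.0525] turn -0.2 yaw now 62.4 j [-0.63 -0.13  1.62 -0.    1.65 -1.72]
z 80 n 2365 centre [ 436.6 -277.7] dia 45.1 zmed 78.1 zmax 222.6
z 58 n 1761 centre [ 435.1 -276.4] dia 55.0 zmed 56.2 zmax 222.6
z 32 n 1539 centre [ 435.  -275.3] dia 66.0 zmed 30.0 zmax 222.6
```

```bash
python3 -m handwheel '{"fingers":[0,0,0,0,0,0,0,0,0,0,0],"slide":[[0.02,0.036,0],[0.04,0.07,0],[0.06,0.106,0],[0.08,0.14,0],[0.1,0.175,0.01],[0.12,0.21,0.03],[0.135,0.235,0.045],[0.144,0.252,0.05],[0.144,0.252,0.05],[0.144,0.252,0.05],[0.144,0.252,0.05]],"turn":[0,0,0,0,0,0,0,0,0,0,0]}'
python3 - <<'E'
from h import *
p=bot.capture('wrist'); cv2.imwrite('pics/w4.png',p['color'][150:480,120:540])
print(proj(p,[[427,11.5,20],[427,11.5,6]])-[120,150])
boards(p,{'treble':(427,12)})
slide((427,11.5,9))
E
```

```text
clock: 8.0
position: [426.6, 11.2, 81.9]
tcp_rot: [[-0.886, 0.464, 0.0], [0.464, 0.886, -0.001], [-0.0, -0.0, -1.0]]
force: [0.9, -0.0, -0.1]
grip_width: 34.5
grasp_force: 30.1
[[200.55191826 113.00408146]
 [200.51462898 104.46030106]]
treble stud [435.1   6.3] size 115 97 want 93 66 y yaw 62.9
slide [-0.0001, 0.0005, 0.073] turn 0 yaw now 62.3 j [-0.05 -0.37  1.92 -0.    1.6  -1.14]
```

View pics/w4.png

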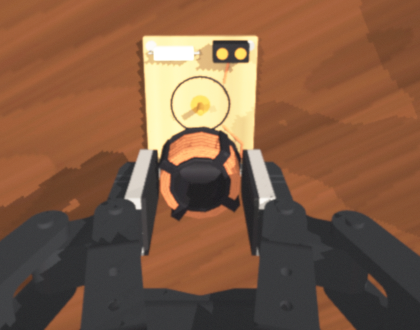

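```bash
python3 -m handwheel '{"fingers":[0,0,0,0,0,0,0,0,0,0],"slide":[[0,0,0.02],[0,0,0.04],[0,0,0.055],[0,0,0.063],[0,0,0.068],[0,0,0.07],[0,0,0.072],[0,0,0.073],[0,0,0.0735],[0,0,0.0735]],"turn":[0,0,0,0,0,0,0,0,0,0]}'
```

```text
clock: 9.05
position: [426.9, 12.1, 9.1]
tcp_rot: [[-0.886, 0.463, 0.001], [0.463, 0.886, -0.0], [-0.001, 0.0, -1.0]]
force: [-1.1, 0.2, 1.8]
grip_width: 34.1
grasp_force: 30.3
```

```bash
python3 -m handwheel '{"fingers":[0,0,0],"slide":[[0,0,0.0005],[0,0,0.0008],[0,0,0.0008]],"turn":[0,0,0]}'
```

```text
clock: 9.35
position: [426.9, 12.1, 9.0]
tcp_rot: [[-0.886, 0.463, 0.001], [0.463, 0.886, -0.0], [-0.001, 0.0, -1.0]]
force: [-4.3, -0.2, 8.6]
grip_width: 34.1
grasp_force: 30.8
```

Contact confirmed (8.6 N up). Release and rise.

```bash
python3 -m handwheel '{"fingers":[0.45,0.5,0.6,0.6,0.6,0.6,0.6,0.6,0.6],"slide":[[0,0,0],[0,0,0],[0,0,0],[0,0,-0.005],[0,0,-0.02],[0,0,-0.05],[0,0,-0.1],[0,0,-0.14],[0,0,-0.14]],"turn":[0,0,0,0,0,0,0,0,0]}'
python3 - <<'E'
from h import *
p=bot.capture('wrist'); cv2.imwrite('pics/w5.png',p['color'][100:480,120:540])
tops(p,(427,12),[24,22],23)
slide((436.6,-277.7,63),98)
E
```

```text
clock: 10.25
position: [429.3, 11.9, 154.8]
tcp_rot: [[-0.886, 0.463, 0.012], [0.463, 0.886, -0.001], [-0.011, 0.005, -1.0]]
force: [0.5, 0.1, 0.7]
grip_width: 51.6
grasp_force: 0.0
z 24 n 926 centre [426.8  11.7] dia 35.4 zmed 22.5 zmax 245.5
z 22 n 990 centre [426.8  11.7] dia 35.4 zmed 22.4 zmax 245.5
slide [-0.1412, -0.2531, 0.0885] turn -35.6 yaw now 62.4 j [-0.05 -0.39  1.81  0.    1.72 -1.14]
```

View pics/w5.png

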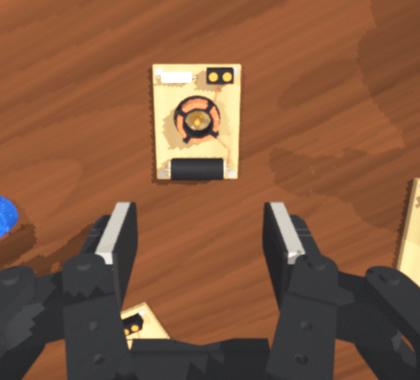

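```bash
python3 -m handwheel '{"fingers":[0.75,0.75,0.75,0.75,0.75,0.75,0.75,0.75,0.75,0.75],"slide":[[-0.024,-0.042,0],[-0.048,-0.084,0],[-0.072,-0.126,0],[-0.096,-0.17,0],[-0.118,-0.21,0],[-0.135,-0.24,0],[-0.142,-0.253,0.01],[-0.142,-0.253,0.02],[-0.142,-0.253,0.02],[-0.142,-0.253,0.02]],"turn":[0,0,0,0,0,0,0,0,0,0]}'
python3 - <<'E'
from h import *
p=bot.capture('wrist'); tops(p,(436,-277),[80,58,32],45)
slide((436.6,-277.7,60.5))
E
```

```text
clock: 11.3
position: [434.9, -276.2, 126.5]
tcp_rot: [[-0.887, 0.462, -0.001], [0.462, 0.887, 0.002], [0.002, 0.001, -1.0]]
force: [-0.8, -0.1, 0.1]
grip_width: 64.1
grasp_force: 0.0
z 80 n 3311 centre [ 436.8 -277.7] dia 45.5 zmed 78.0 zmax 217.5
z 58 n 1851 centre [ 435.1 -276.4] dia 54.9 zmed 56.1 zmax 217.5
z 32 n 1596 centre [ 435.  -275.3] dia 66.1 zmed 30.0 zmax 217.5
slide [-0.0018, -0.0005, 0.0668] turn 0 yaw now 62.5 j [-0.63 -0.13  1.63  0.    1.64 -1.72]
```

```bash
python3 -m handwheel '{"fingers":[0.7,0.7,0.7,0.7,0.7,0.7,0.7],"slide":[[-0.0018,-0.0005,0.02],[-0.0018,-0.0005,0.04],[-0.0018,-0.0005,0.055],[-0.0018,-0.0005,0.062],[-0.0018,-0.0005,0.0665],[-0.0018,-0.0005,0.0665],[-0.0018,-0.0005,0.0665]],"turn":[0,0,0,0,0,0,0]}' 40; python3 -m handwheel '{"fingers":[0.4,0.2,0.1,0,0,0],"slide":[[0,0,0],[0,0,0],[0,0,0],[0,0,0],[0,0,0],[0,0,0]],"turn":[0,0,0,0,0,0]}' 40
```

```text
clock: 12.05
position: [436.8, -279.5, 61.9]
tcp_rot: [[-0.886, 0.463, 0.001], [0.463, 0.886, -0.001], [-0.001, -0.0, -1.0]]
force: [0.1, 0.6, 0.5]
grip_width: 59.7
grasp_force: 0.0
clock: 12.65
position: [437.0, -279.6, 62.3]
tcp_rot: [[-0.886, 0.464, 0.002], [0.464, 0.886, -0.001], [-0.002, -0.0, -1.0]]
force: [-0.5, 0.4, 5.6]
grip_width: 44.2
grasp_force: 40.8
```

```bash
python3 -m handwheel '{"fingers":[0,0,0,0,0,0],"slide":[[0,0,-0.003],[0,0,-0.01],[0,0,-0.025],[0,0,-0.055],[0,0,-0.08],[0,0,-0.08]],"turn":[0,0,0,0,0,0]}'
python3 - <<'E'
from h import *
slide((433,276,142),98)
p=bot.capture('wrist'); tops(p,(437,-278),[58,32],45)
E
```

```text
clock: 13.25
position: [438.1, -280.5, 146.7]
tcp_rot: [[-0.886, 0.464, 0.007], [0.464, 0.886, -0.005], [-0.008, -0.001, -1.0]]
force: [-0.2, 0.0, -0.6]
grip_width: 44.0
grasp_force: 41.0
slide [0.2625, 0.4908, 0.0018] turn -35.6 yaw now 62.4 j [-0.63 -0.13  1.6  -0.    1.66 -1.72]
z 58 n 3436 centre [ 435.1 -276.3] dia 54.9 zmed 55.9 zmax 237.0
z 32 n 1440 centre [ 434.9 -275.3] dia 65.9 zmed 30.0 zmax 237.0
```

```bash
python3 -m handwheel '{"fingers":[0,0,0,0,0,0,0,0,0],"slide":[[0.02,0.036,0],[0.04,0.075,0],[0.06,0.112,0],[0.08,0.15,0],[0.1,0.187,0],[0.12,0.224,0],[0.131,0.245,0],[0.131,0.245,0],[0.131,0.245,0]],"turn":[0,0,0,0,0,0,0,0,0]}'; python3 -m handwheel '{"fingers":[0,0,0,0,0,0,0,0,0,0],"slide":[[0.02,0.036,0],[0.04,0.075,0],[0.06,0.112,0],[0.08,0.15,0],[0.1,0.187,0],[0.12,0.224,0],[0.131,0.245,0],[0.131,0.245,0],[0.131,0.245,0],[0.131,0.245,0]],"turn":[-8,-16,-24,-32,-35.6,-35.6,-35.6,-35.6,-35.6,-35.6]}'
python3 - <<'E'
from h import *
p=bot.capture('wrist'); cv2.imwrite('pics/w6.png',p['color'][100:480,120:540])
print(proj(p,[[433,276,20],[433,276,6]])-[120,100])
boards(p,{'upmid':(433,276)})
slide((433,276,80))
E
```

```text
clock: 14.2
position: [433.4, -1.3, 140.0]
tcp_rot: [[-0.887, 0.462, -0.002], [0.462, 0.887, -0.0], [0.001, -0.001, -1.0]]
force: [0.3, -0.6, -1.1]
grip_width: 44.1
grasp_force: 41.2
clock: 15.2
position: [431.8, 274.8, 140.6]
tcp_rot: [[-0.991, -0.137, -0.0], [-0.137, 0.991, -0.001], [0.001, -0.001, -1.0]]
force: [0.9, -0.1, -1.9]
grip_width: 43.9
grasp_force: 41.3
[[201.79671353 134.49621391]
 [201.71791713 128.95042982]]
upmid stud [431.2 275.7] size 104 78 want 104 78 y yaw 101.9
slide [-0.0013, 0.001, 0.0608] turn 0 yaw now 97.9 j [ 0.5  -0.15  1.62 -0.    1.66 -1.21]
```

View pics/w6.png

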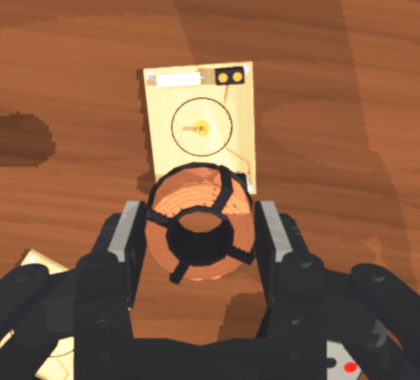

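```bash
python3 -m handwheel '{"fingers":[0,0,0,0,0,0,0,0,0,0],"slide":[[0,0.001,0.03],[0,0.001,0.06],[0,0.001,0.09],[0,0.001,0.105],[0,0.001,0.115],[0,0.001,0.12],[0,0.001,0.124],[0,0.001,0.127],[0,0.001,0.1275],[0,0.001,0.1275]],"turn":[-2,-4,-4,-4,-4,-4,-4,-4,-4,-4]}'; python3 -m handwheel '{"fingers":[0,0,0],"slide":[[0,0,0.0008],[0,0,0.0016],[0,0,0.0016]],"turn":[0,0,0]}'
```

```text
clock: 16.25
position: [431.5, 277.6, 14.1]
tcp_rot: [[-0.978, -0.208, 0.001], [-0.208, 0.978, 0.0], [-0.001, 0.0, -1.0]]
force: [0.2, 0.3, -1.4]
grip_width: 44.2
grasp_force: 41.4
clock: 16.55
position: [431.2, 277.4, 11.9]
tcp_rot: [[-0.978, -0.208, -0.0], [-0.208, 0.978, 0.0], [0.0, 0.0, -1.0]]
force: [-0.2, -0.1, -1.5]
grip_width: 44.2
grasp_force: 41.4
```

```bash
python3 -m handwheel '{"fingers":[0,0,0,0],"slide":[[0,0,0.0007],[0,0,0.0014],[0,0,0.0014],[0,0,0.0014]],"turn":[0,0,0,0]}'; python3 -m handwheel '{"fingers":[0,0,0],"slide":[[0,0,0.0005],[0,0,0.0008],[0,0,0.0008]],"turn":[0,0,0]}'
```

```text
clock: 16.95
position: [431.2, 277.4, 10.5]
tcp_rot: [[-0.978, -0.208, 0.0], [-0.208, 0.978, 0.0], [-0.0, 0.0, -1.0]]
force: [0.2, -0.2, -1.7]
grip_width: 43.8
grasp_force: 41.4
clock: 17.25
position: [431.3, 277.5, 10.5]
tcp_rot: [[-0.978, -0.208, 0.0], [-0.208, 0.978, 0.0], [-0.0, 0.0, -1.0]]
force: [-2.8, -2.1, 6.0]
grip_width: 44.2
grasp_force: 41.9
```

```bash
python3 -m handwheel '{"fingers":[0.57,0.62,0.7,0.7,0.7,0.7,0.7,0.7,0.7,0.7],"slide":[[0,0,0],[0,0,0],[0,0,0],[0,0,-0.005],[0,0,-0.02],[0,0,-0.05],[0,0,-0.1],[0,0,-0.14],[0,0,-0.14],[0,0,-0.14]],"turn":[0,0,0,0,0,0,0,0,0,0]}'
python3 - <<'E'
from h import *
p=bot.capture('wrist'); cv2.imwrite('pics/w7.png',p['color'][100:480,120:540])
tops(p,(431,276),[28],28)
slide((435,-276.3,150),89.5)
E
```

```text
clock: 18.25
position: [432.0, 277.8, 152.3]
tcp_rot: [[-0.978, -0.208, 0.004], [-0.208, 0.978, 0.002], [-0.004, 0.001, -1.0]]
force: [0.8, -0.1, 0.1]
grip_width: 59.8
grasp_force: 0.0
z 28 n 1862 centre [430.2 276.6] dia 45.0 zmed 26.1 zmax 242.8
slide [0.1113, -0.5424, -0.0] turn 12.5 yaw now 102.0 j [ 0.51 -0.15  1.61  0.    1.68 -1.27]
```

View pics/w7.png

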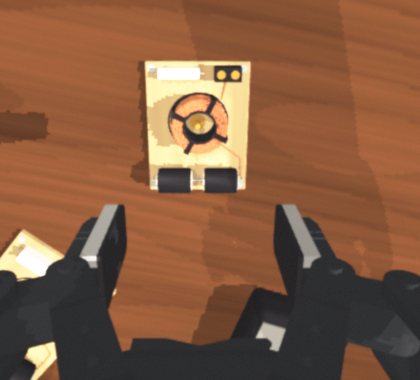

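```bash
python3 -m handwheel '{"fingers":[0.85,0.85,0.85,0.85,0.85,0.85,0.85,0.85,0.85],"slide":[[0.009,-0.042,0],[0.018,-0.084,0],[0.027,-0.13,0],[0.036,-0.175,0],[0.045,-0.22,0],[0.0555,-0.271,0],[0.0555,-0.271,0],[0.0555,-0.271,0],[0.0555,-0.271,0]],"turn":[0,0,0,0,0,0,0,0,0]}'; python3 -m handwheel '{"fingers":[0.85,0.85,0.85,0.85,0.85,0.85,0.85,0.85,0.85,0.85],"slide":[[0.009,-0.042,0],[0.018,-0.084,0],[0.027,-0.13,0],[0.036,-0.175,0],[0.045,-0.22,0],[0.0555,-0.271,0],[0.0555,-0.271,0.03],[0.0555,-0.271,0.04],[0.0555,-0.271,0.04],[0.0555,-0.271,0.04]],"turn":[6,12.5,12.5,12.5,12.5,12.5,12.5,12.5,12.5,12.5]}'
python3 - <<'E'
from h import *
p=bot.capture('wrist'); tops(p,(436,-277),[58,32],45)
slide((435,-276.3,38))
E
```

```text
clock: 19.2
position: [432.8, 1.7, 148.7]
tcp_rot: [[-0.978, -0.208, -0.002], [-0.208, 0.978, 0.001], [0.002, 0.001, -1.0]]
force: [-0.6, 1.4, -0.3]
grip_width: 72.4
grasp_force: 0.0
clock: 20.2
position: [435.9, -274.2, 110.1]
tcp_rot: [[-1.0, 0.006, -0.0], [0.006, 1.0, 0.0], [0.0, 0.0, -1.0]]
force: [0.1, 0.1, -0.7]
grip_width: 72.4
grasp_force: 0.0
z 58 n 5182 centre [ 435.4 -276.3] dia 55.3 zmed 55.9 zmax 201.3
z 32 n 1840 centre [ 434.9 -275.4] dia 66.0 zmed 30.0 zmax 201.3
slide [0.0012, -0.0017, 0.0728] turn 0 yaw now 89.6 j [-0.63 -0.13  1.66  0.    1.61 -2.19]
```

```bash
python3 -m handwheel '{"fingers":[0.82,0.82,0.82,0.82,0.82,0.82,0.82],"slide":[[0.0008,-0.0019,0.03],[0.0008,-0.0019,0.05],[0.0008,-0.0019,0.063],[0.0008,-0.0019,0.07],[0.0008,-0.0019,0.0745],[0.0008,-0.0019,0.0745],[0.0008,-0.0019,0.0745]],"turn":[0,0,0,0,0,0,0]}' 50; python3 -m handwheel '{"fingers":[0.5,0.4,0.2,0,0,0],"slide":[[0,0,0],[0,0,0],[0,0,0],[0,0,0],[0,0,0],[0,0,0]],"turn":[0,0,0,0,0,0]}' 50
```

```text
clock: 20.95
position: [434.9, -278.0, 36.2]
tcp_rot: [[-1.0, 0.009, 0.001], [0.009, 1.0, -0.001], [-0.001, -0.001, -1.0]]
force: [0.2, -0.2, -0.0]
grip_width: 70.1
grasp_force: 0.0
clock: 21.55
position: [435.0, -278.0, 36.5]
tcp_rot: [[-1.0, 0.009, 0.002], [0.009, 1.0, -0.001], [-0.002, -0.001, -1.0]]
force: [-0.4, 1.6, 6.5]
grip_width: 53.4
grasp_force: 52.7
```

```bash
python3 -m handwheel '{"fingers":[0,0,0,0,0,0],"slide":[[0,0,-0.003],[0,0,-0.01],[0,0,-0.025],[0,0,-0.055],[0,0,-0.08],[0,0,-0.08]],"turn":[0,0,0,0,0,0]}'
python3 - <<'E'
from h import *
slide((616,-160.5,115),89.5)
p=bot.capture('wrist'); tops(p,(437,-278),[32],45)
E
```

```text
clock: 22.15
position: [436.3, -279.2, 120.6]
tcp_rot: [[-1.0, 0.009, 0.007], [0.009, 1.0, -0.005], [-0.007, -0.005, -1.0]]
force: [0.9, -0.3, -2.8]
grip_width: 53.2
grasp_force: 53.3
slide [-0.1786, 0.1203, 0.0062] turn -0.0 yaw now 89.5 j [-0.63 -0.13  1.65 -0.    1.62 -2.2 ]
z 32 n 4205 centre [ 435.  -275.6] dia 66.3 zmed 29.7 zmax 211.2
```

```bash
python3 -m handwheel '{"fingers":[0,0,0,0,0,0,0,0,0],"slide":[[-0.03,0.02,0],[-0.06,0.04,0],[-0.09,0.06,0],[-0.12,0.08,0],[-0.15,0.1,0],[-0.17,0.115,0],[-0.18,0.119,0],[-0.18,0.119,0],[-0.18,0.119,0]],"turn":[0,0,0,0,0,0,0,0,0]}'
python3 - <<'E'
from h import *
p=bot.capture('wrist'); cv2.imwrite('pics/w8.png',p['color'][100:480,120:540])
print(proj(p,[[616,-160.5,20],[616,-160.5,6]])-[120,100])
boards(p,{'lowmid':(616,-160.5)})
slide((616,-160.5,11))
E
```

```text
clock: 23.1
position: [614.5, -161.0, 114.0]
tcp_rot: [[-1.0, 0.009, -0.002], [0.009, 1.0, 0.0], [0.002, 0.0, -1.0]]
force: [0.2, 0.0, -2.3]
grip_width: 53.4
grasp_force: 53.3
[[200.842813   147.13215267]
 [200.78651703 140.4498339 ]]
lowmid stud [ 599.3 -160.7] size 91 88 want 124 88 y yaw 89.3
slide [-0.0018, 0.0008, 0.1035] turn 0 yaw now 89.4 j [-0.31  0.19  1.32 -0.    1.62 -1.87]
```

View pics/w8.png

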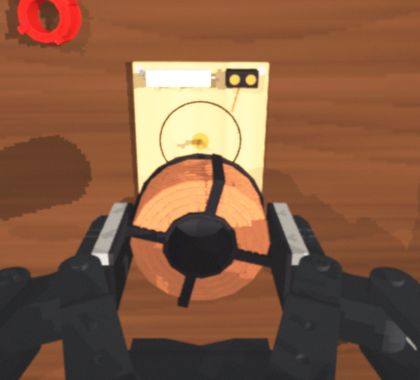

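```bash
python3 -m handwheel '{"fingers":[0,0,0,0,0,0,0,0,0,0],"slide":[[-0.002,0.0005,0.03],[-0.002,0.0005,0.055],[-0.002,0.0005,0.075],[-0.002,0.0005,0.085],[-0.002,0.0005,0.093],[-0.002,0.0005,0.097],[-0.002,0.0005,0.1],[-0.002,0.0005,0.101],[-0.002,0.0005,0.101],[-0.002,0.0005,0.101]],"turn":[0,0,0,0,0,0,0,0,0,0]}'; python3 -m handwheel '{"fingers":[0,0,0],"slide":[[0,0,0.0008],[0,0,0.0016],[0,0,0.0016]],"turn":[0,0,0]}'
```

```text
clock: 24.15
position: [617.8, -159.9, 14.8]
tcp_rot: [[-1.0, 0.009, 0.001], [0.009, 1.0, -0.0], [-0.001, -0.0, -1.0]]
force: [0.9, 0.4, -2.8]
grip_width: 53.3
grasp_force: 53.3
clock: 24.45
position: [617.4, -159.8, 12.4]
tcp_rot: [[-1.0, 0.009, -0.0], [0.009, 1.0, 0.0], [0.0, 0.0, -1.0]]
force: [0.4, 0.0, -2.6]
grip_width: 53.4
grasp_force: 53.3
```

```bash
python3 -m handwheel '{"fingers":[0,0,0,0],"slide":[[0,0,0.0007],[0,0,0.0014],[0,0,0.0014],[0,0,0.0014]],"turn":[0,0,0,0]}'; python3 -m handwheel '{"fingers":[0,0,0],"slide":[[0,0,0.0005],[0,0,0.0008],[0,0,0.0008]],"turn":[0,0,0]}'
```

```text
clock: 24.85
position: [617.4, -159.9, 11.1]
tcp_rot: [[-1.0, 0.009, -0.0], [0.009, 1.0, -0.0], [0.0, -0.0, -1.0]]
force: [-0.1, 0.3, -2.4]
grip_width: 53.2
grasp_force: 53.3
clock: 25.15
position: [617.5, -159.9, 10.7]
tcp_rot: [[-1.0, 0.009, 0.0], [0.009, 1.0, -0.0], [-0.0, -0.0, -1.0]]
force: [-1.5, -0.0, -0.7]
grip_width: 53.2
grasp_force: 53.6
```

```bash
python3 -m handwheel '{"fingers":[0,0,0],"slide":[[0,0,0.0004],[0,0,0.0006],[0,0,0.0006]],"turn":[0,0,0]}'
```

```text
clock: 25.45
position: [617.5, -159.9, 10.6]
tcp_rot: [[-1.0, 0.009, 0.0], [0.009, 1.0, -0.0], [-0.0, -0.0, -1.0]]
force: [-4.5, 1.8, 5.4]
grip_width: 53.6
grasp_force: 54.1
```

```bash
python3 -m handwheel '{"fingers":[0.7,0.75,0.82,0.82,0.82,0.82,0.82,0.82,0.82,0.82],"slide":[[0,0,0],[0,0,0],[0,0,0],[0,0,-0.005],[0,0,-0.02],[0,0,-0.05],[0,0,-0.1],[0,0,-0.14],[0,0,-0.14],[0,0,-0.14]],"turn":[0,0,0,0,0,0,0,0,0,0]}'
python3 - <<'E'
from h import *
p=bot.capture('wrist'); cv2.imwrite('pics/w9.png',p['color'][100:480,120:540])
tops(p,(617,-160),[32],33)
slide((435,-275.5,110),62.6)
E
```

```text
clock: 26.45
position: [618.4, -160.2, 153.1]
tcp_rot: [[-1.0, 0.009, 0.005], [0.009, 1.0, -0.002], [-0.005, -0.002, -1.0]]
force: [0.8, -0.3, -0.8]
grip_width: 70.1
grasp_force: 0.0
z 32 n 3106 centre [ 617.9 -160.7] dia 55.1 zmed 29.9 zmax 244.2
slide [0.1816, -0.1172, 0.0404] turn 26.9 yaw now 89.5 j [-0.31  0.19  1.26  0.    1.69 -1.87]
```

View pics/w9.png

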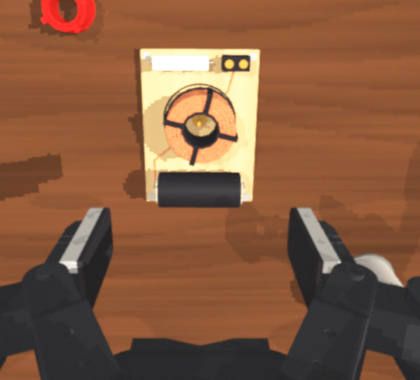

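```bash
python3 -m handwheel '{"fingers":[1,1,1,1,1,1,1,1,1,1],"slide":[[0.03,-0.02,0],[0.06,-0.04,0],[0.09,-0.058,0],[0.12,-0.078,0],[0.15,-0.097,0],[0.17,-0.11,0],[0.1815,-0.117,0.02],[0.1815,-0.117,0.04],[0.1815,-0.117,0.04],[0.1815,-0.117,0.04]],"turn":[7,14,21,27,27,27,27,27,27,27]}'
python3 - <<'E'
from h import *
p=bot.capture('wrist'); tops(p,(435,-275),[32],45)
slide((435,-275.5,8))
E
```

```text
clock: 27.5
position: [434.3, -274.7, 108.6]
tcp_rot: [[-0.887, 0.462, -0.002], [0.462, 0.887, 0.002], [0.003, 0.0, -1.0]]
force: [0.5, 0.3, 0.7]
grip_width: 85.2
grasp_force: 0.0
z 32 n 6529 centre [ 435.  -275.6] dia 66.7 zmed 29.8 zmax 199.5
slide [-0.0004, -0.0004, 0.1018] turn 0 yaw now 62.5 j [-0.63 -0.13  1.66  0.    1.61 -1.72]
```

```bash
python3 -m handwheel '{"fingers":[1,1,1,1,1,1,1,1],"slide":[[0,0,0.04],[0,0,0.06],[0,0,0.08],[0,0,0.09],[0,0,0.097],[0,0,0.1005],[0,0,0.1005],[0,0,0.1005]],"turn":[0,0,0,0,0,0,0,0]}' 80; python3 -m handwheel '{"fingers":[0.75,0.6,0.3,0,0,0],"slide":[[0,0,0],[0,0,0],[0,0,0],[0,0,0],[0,0,0],[0,0,0]],"turn":[0,0,0,0,0,0]}' 80
```

```text
clock: 28.35
position: [435.4, -275.6, 10.3]
tcp_rot: [[-0.887, 0.462, 0.001], [0.462, 0.887, -0.001], [-0.002, -0.0, -1.0]]
force: [-0.2, 1.3, -0.5]
grip_width: 85.1
grasp_force: 0.0
clock: 28.95
position: [435.8, -275.7, 11.2]
tcp_rot: [[-0.887, 0.462, 0.002], [0.462, 0.887, -0.001], [-0.003, -0.0, -1.0]]
force: [-0.7, 1.3, 6.3]
grip_width: 63.5
grasp_force: 88.2
```

```bash
python3 -m handwheel '{"fingers":[0,0,0,0,0,0],"slide":[[0,0,-0.003],[0,0,-0.01],[0,0,-0.025],[0,0,-0.055],[0,0,-0.1],[0,0,-0.11]],"turn":[0,0,0,0,0,0]}'
python3 - <<'E'
from h import *
slide((500,0,118)); slide((635,164,118),62.6)
E
```

```text
clock: 29.55
position: [436.9, -276.7, 126.2]
tcp_rot: [[-0.887, 0.462, 0.008], [0.462, 0.887, -0.006], [-0.01, -0.001, -1.0]]
force: [1.4, -1.0, -2.9]
grip_width: 64.0
grasp_force: 89.4
slide [0.072, 0.2746, 0.0071] turn 0 yaw now 62.5 j [-0.63 -0.14  1.64 -0.    1.63 -1.72]
slide [0.028, 0.4824, 0.0073] turn -0.1 yaw now 62.5 j [-0.63 -0.14  1.64 -0.    1.63 -1.72]
```

```bash
python3 -m handwheel '{"fingers":[0,0,0,0,0,0,0,0,0,0,0,0],"slide":[[0.002,0.03,0],[0.005,0.075,0],[0.007,0.12,0],[0.01,0.17,0],[0.013,0.22,0],[0.016,0.27,0],[0.019,0.32,0],[0.021,0.365,0],[0.024,0.41,0],[0.026,0.45,0],[0.028,0.475,0],[0.028,0.482,0]],"turn":[0,0,0,0,0,0,0,0,0,0,0,0]}'
python3 -m handwheel '{"fingers":[0,0],"slide":[[0,0,0],[0,0,0]],"turn":[0,0]}' >/dev/null
python3 - <<'E'
from h import *
p=bot.capture('wrist'); cv2.imwrite('pics/w10.png',p['color'][100:480,120:540])
print(proj(p,[[635,164,20],[635,164,6]])-[120,100])
slide((635,164,16),62.6)
E
```

```text
clock: 30.75
position: [632.7, 168.2, 117.9]
tcp_rot: [[-0.888, 0.459, -0.002], [0.459, 0.888, 0.001], [0.002, -0.0, -1.0]]
force: [0.3, -1.1, -3.9]
grip_width: 63.8
grasp_force: 89.6
[[201.55828763 145.64375037]
 [201.49483493 139.11785902]]
slide [-0.0022, 0.0014, 0.103] turn -0.2 yaw now 62.4 j [ 0.2   0.24  1.26 -0.    1.64 -0.89]
```

View pics/w10.png

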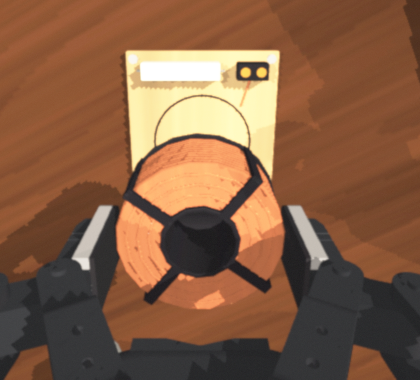

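```bash
python3 -m handwheel '{"fingers":[0,0,0,0,0,0,0,0,0,0],"slide":[[-0.0045,0.0014,0.03],[-0.0045,0.0014,0.055],[-0.0045,0.0014,0.075],[-0.0045,0.0014,0.083],[-0.0045,0.0014,0.09],[-0.0045,0.0014,0.094],[-0.0045,0.0014,0.097],[-0.0045,0.0014,0.098],[-0.0045,0.0014,0.098],[-0.0045,0.0014,0.098]],"turn":[0,0,0,0,0,0,0,0,0,0]}'; python3 -m handwheel '{"fingers":[0,0,0],"slide":[[0,0,0.0008],[0,0,0.0014],[0,0,0.0014]],"turn":[0,0,0]}'
```

```text
clock: 32.0
position: [637.7, 164.5, 21.9]
tcp_rot: [[-0.887, 0.462, 0.001], [0.462, 0.887, 0.0], [-0.001, 0.001, -1.0]]
force: [-0.1, 0.3, -4.8]
grip_width: 64.1
grasp_force: 89.5
clock: 32.3
position: [637.3, 164.4, 19.7]
tcp_rot: [[-0.887, 0.462, -0.0], [0.462, 0.887, -0.0], [0.0, -0.0, -1.0]]
force: [-0.8, 0.1, -5.6]
grip_width: 63.7
grasp_force: 89.5
```

```bash
python3 -m handwheel '{"fingers":[0,0,0,0],"slide":[[0,0,0.0008],[0,0,0.0016],[0,0,0.0016],[0,0,0.0016]],"turn":[0,0,0,0]}'; python3 -m handwheel '{"fingers":[0,0,0],"slide":[[0,0,0.0005],[0,0,0.0008],[0,0,0.0008]],"turn":[0,0,0]}'
```

```text
clock: 32.7
position: [637.3, 164.3, 18.2]
tcp_rot: [[-0.887, 0.462, -0.0], [0.462, 0.887, -0.0], [0.0, -0.0, -1.0]]
force: [-0.7, 0.2, -4.5]
grip_width: 63.7
grasp_force: 89.5
clock: 33.0
position: [637.3, 164.3, 17.4]
tcp_rot: [[-0.887, 0.462, -0.0], [0.462, 0.887, -0.0], [0.0, -0.0, -1.0]]
force: [0.4, -0.4, -4.4]
grip_width: 63.7
grasp_force: 89.5
```

```bash
python3 -m handwheel '{"fingers":[0,0,0],"slide":[[0,0,0.0005],[0,0,0.0007],[0,0,0.0007]],"turn":[0,0,0]}';  python3 -m handwheel '{"fingers":[0,0,0],"slide":[[0,0,0.0004],[0,0,0.0005],[0,0,0.0005]],"turn":[0,0,0]}'
```

```text
clock: 33.3
position: [637.4, 164.4, 17.3]
tcp_rot: [[-0.887, 0.462, 0.0], [0.462, 0.887, 0.0], [-0.0, 0.0, -1.0]]
force: [-2.1, -0.9, -1.3]
grip_width: 63.7
grasp_force: 90.0
clock: 33.6
position: [637.4, 164.4, 17.3]
tcp_rot: [[-0.887, 0.462, 0.0], [0.462, 0.887, 0.0], [-0.0, 0.0, -1.0]]
force: [-6.3, -1.1, 5.1]
grip_width: 63.9
grasp_force: 90.6
```

Contact. Release, rise, and look from the top camera as well.

```bash
python3 -m handwheel '{"fingers":[0.8,0.9,0.98,0.98,0.98,0.98,0.98,0.98,0.98,0.98],"slide":[[0,0,0],[0,0,0],[0,0,0],[0,0,-0.005],[0,0,-0.02],[0,0,-0.05],[0,0,-0.1],[0,0,-0.15],[0,0,-0.19],[0,0,-0.19]],"turn":[0,0,0,0,0,0,0,0,0,0]}'
python3 -m handwheel '{"fingers":[0.98,0.98],"slide":[[0,0,0],[0,0,0]],"turn":[0,0]}' >/dev/null
python3 - <<'E'
from h import *
p=bot.capture('wrist'); q=bot.capture('scene')
tops(p,(637,163),[38],42)
for c,h in [((427,12),24),((431,276),28),((617,-160),32),((637,163),38)]: tops(q,c,[h],38)
big=cv2.resize(q['color'][150:330,120:560],None,fx=1.7,fy=1.7)
w=p['color'][60:340,140:520]; out=np.zeros((586,748,3),np.uint8); out[:306]=big[:306]; out[306:586,:380]=w
cv2.imwrite('pics/end.png',out)
E
```

```text
clock: 34.6
position: [639.7, 164.9, 217.5]
tcp_rot: [[-0.887, 0.462, 0.015], [0.462, 0.887, 0.003], [-0.012, 0.01, -1.0]]
force: [-0.2, -0.6, 1.1]
grip_width: 83.6
grasp_force: 0.0
z 38 n 3589 centre [637.3 164.3] dia 66.1 zmed 35.8 zmax 296.1
z 24 n 141 centre [429.9  14.1] dia 75.4 zmed 24.1 zmax 28.2
28 none
z 32 n 346 centre [ 615.9 -157.8] dia 55.7 zmed 32.1 zmax 37.2
z 38 n 562 centre [635.7 167.2] dia 66.7 zmed 37.8 zmax 588.4
```

View pics/end.png

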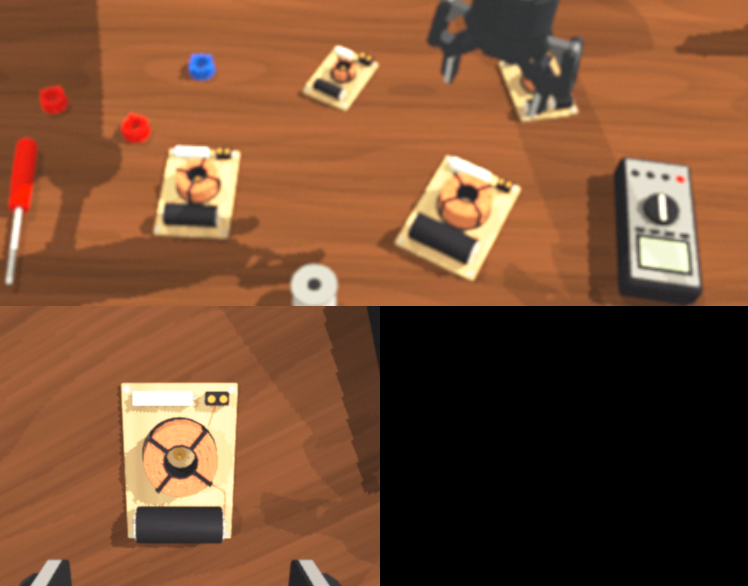

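All four coils show flat on their boards with the studs in the bores. The meter and reel look unmoved.

```bash
python3 -c "from workcell import bot; print(bot.close_job())"
```

```text
the job is handed in; nothing more can be done
None
```

All four coils were set down in order on their matching boards, over the studs and flat, with nothing toppled and the multimeter and reel left alone; the job was handed in at about 35 s, and no verdict came back.

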